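# Take the nozzle off the fume extractor and close its port

## Task

The fume extractor's nozzle is due for cleaning: its taper sits tight in the port, so turn it by its ribbed grip, still fully down in the port, until it breaks free, and only then lift it out, without lifting, tipping or dragging the extractor. Stand the nozzle upright on its tapered end in the steel cleaning tray and slide the extractor's shutter fully shut. Leave everything else where it is.

Things in the scene. Friction and masses are not known exactly. Their poses are not given: they have to be found in the camera images.
- nozzle_grip (a point): extraction nozzle, upright, 128 mm tall, about 240 g, its tapered spigot pushed into the extractor's port. Point: on its axis, middle of the round ribbed black grip (50 mm across, from 22 mm below to 20 mm above the point), 80 mm above its foot; z up along it, x parallel to the extractor's x at the start. Its flared aluminium mouth, 49 mm across, ends 48 mm above the point
- nozzle_foot (a point): centre of the nozzle's flat foot, on which it can stand. The aluminium spigot tapers from 34 mm across here to 43 mm at 44 mm up; then a neck, 41 mm across, up to the grip. Seated, it is 40 mm deep in the port, held against a straight pull of 22 to 35 N (which would lift the extractor) and a twist of about 0.6 N m. Turned 0.5 to 1 rad in the port, either way, it is free and lifts out by its weight alone
- port (a point): centre of the extractor's port at the top of its round black collar (collar 66 mm across outside, 45 mm inside), 140 mm above the table; axes as the extractor's
- extractor: bench fume extractor, a loose grey filter box 180 (its x) x 220 (its y) x 100 mm high, 1.8 kg, standing on rubber feet. Origin at the centre of its underside, z up; its switch and small grille look along its -x. On its top, 55 mm towards its +y from the middle, stand the flat shutter housing (16 mm high) and on this the port's collar
- shutter (a joint): travel in m of the sliding shutter below the port's collar, a steel blade: about 0 = open (pulled out towards the extractor's -y), 0.044 = fully shut against its stop. It slides level along the extractor's +y to shut, against about 3 N of friction, and stays where it is left. It cannot pass while the nozzle's spigot is in the port
- shutter_tab (a point): centre of the shutter's upright black tab, 10 mm thick along the extractor's y, 30 mm wide along its x; it rises from 106 mm to 141 mm above the table, this point at 126 mm. Open it stands 134 mm from the port's axis towards the extractor's -y, shut 90 mm; axes as the extractor's
- tray: square stainless cleaning tray, 190 x 190 mm, rim 30 mm high, fixed, with a brush lying in it along one side (its +y side). Origin at the centre of its underside; its floor is 4 mm above the table; the free place is about its centre and from there towards its -y side
- brush: wooden-handled flat brush lying in the tray along the tray's x, 160 x 42 x 20 mm; origin at the underside of its middle
- solder_pump: solder-sucking pump, a plain metal tube 25 mm thick and 220 mm long lying along its own y; origin at the underside
- pliers: pliers with red handles, 180 mm long, 14 mm high, lying flat; origin at the underside near the pivot
- solder_reel: reel of solder, 52 mm across, 40 mm high, standing flat; origin at its foot
There are look-alikes about, which are no part of the job. What is shaped like the part that bears nozzle_grip but orange or yellow is not meant.

How it is judged (in metres and radians):
On the way:
1. the nozzle is turned at least 0.3 rad in the port while still down in it (risen less than 12 mm) (angle between the x axis of nozzle_grip and the x axis of extractor, either way round above 0.3 rad and z of nozzle_grip in the frame of port below 0.052 m and horizontal distance between nozzle_grip and port below 0.012 m), for 0.05 s.
At the end, for the whole second after the job is handed in: The nozzle stands upright (within 0.12 rad) on its foot on the tray's floor, its axis within 80 mm of the tray's centre along each side; the shutter is shut to 0.040 m or more of its 0.044 m; the extractor stands level and its port is within 30 mm of where it was (x of nozzle_grip in the frame of tray between -0.08 and 0.08 m and y of nozzle_grip in the frame of tray between -0.08 and 0.08 m and z of nozzle_grip in the frame of tray between 0.076 and 0.092 m and angle between nozzle_grip's own z axis and vertical below 0.12 rad and value of joint shutter above 0.04 m and distance of port from where it was at the start of the episode below 0.03 m and angle between extractor's own z axis and vertical below 0.03 rad); the robot touches nothing.
It fails at once if the extractor is lifted, tipped or dragged (port moved over 35 mm, tilted over 0.08 rad, or raised over 8 mm) (distance of port from where it was at the start of the episode above 0.035 m or angle between extractor's own z axis and vertical above 0.08 rad or height (world z) of extractor above 0.008 m).
It fails at once if another thing is pushed more than 30 mm from its place (distance of any of brush, solder_pump, pliers, solder_reel from where it was at the start of the episode above 0.03 m).
It also fails if it takes over 56 s, if anything falls off the work surface, if the arm or the gripper's body presses on something with over 40 N, if the wrist force passes 120 N, or if a joint passes its speed limit or range.

## Robot

A 6-joint arm with a two-finger parallel gripper is mounted at the origin on the work surface. World frame = base frame: x ahead of the robot, y to its left, z up, the work surface at z = 0. Lengths are in m, angles in degrees, forces in N, time in s.
With the tool pointing down it reaches from about 0.375 to 0.9 m from the base axis. Payload 3.1 kg.
Tool frame: the origin (TCP) lies between the finger pads; the fingertips stand 11 mm ahead of it and the grasp point (between the pads) lies 8 mm behind it; z points along the fingers, y is the direction in which the jaws open and shut (so a half turn about z gives the same grasp; the last joint's range is limited). The gripper opens to 87 mm and grips with 3 to 60 N. Pads are 19 mm wide; open, the fingers measure 117 mm over their backs; the gripper's body (75 mm by 190 mm) begins 51 mm behind the grasp point.
Start: joints at [-77.034, 30.224, 82.088, -0, 67.689, -10.227], TCP at [0.246, -0.574, 0.234] pointing down, gripper open.
Joint ranges: [-176.69, 176.69], [-43.24, 126.21], [12.49, 139.97], [-82, 262], [0, 151.66], [-163.58, 163.58]. Speed limits (degrees/s): [159.86, 159.86, 180, 180, 180, 180].

## Interface

Orientations are given as a 3x3 rotation matrix whose columns are the frame's x, y, z axes.
In Python, from rig import bot, vision gives the robot as it stands. The module is installed in compiled form; this text tells all that it offers.
- The arm moves only by the tool jog_arm, never from a script. Its argument "rows" is a list of rows, each an object with "dp": the shift along the tool's x, y, z in mm, a list of three; "turn": the turn, a rotation vector about the tool's x, y, z in degrees, a list of three; "grip": the opening, from 0 (shut) to 1 (fully open). A call has 1 to 10 rows; each row is the pose to reach, as a shift and turn from the pose commanded when the call began, along the tool's axes at that moment; what a row does not reach only later rows make up. A row lasts 1/10 s, in which the tool goes at most 50 mm and 8.59 degrees, less where a joint would pass 70% of its speed; a pose out of reach is approached as far as the arm can. A call with a gripper value outside its range is refused whole. The fingers move at their own pace and stop on an object; the grip force is fixed at half the most. Time passes only in rows, so rows that repeat a pose let the fingers close. It gives the time, the measured TCP pose, the force and the opening at its end, in the units of the state.
- bot.read_state(): the state, without advancing time (a new reading comes with each control period).
- vision.capture(name): name is "scene" or "top" or "wrist"; returns (picture, depth): 480x640x3 uint8, red, green, blue; 480x640 float32, m along the optical axis (not along the pixel's ray), 0 where there is no reading.
- vision.camera_info(name): a dict with "vertical_fov" (degrees; the focal length in pixels is half the picture's height over the tangent of half this angle, whatever the lens; pixels are square), "cx", "cy" (the principal point, pixels), "position" and "rotation" of the camera in the world. Camera axes: x right, y down, z forward; pixel columns grow to the right and rows downward; lengths in m; the calibration is good to about 2 mm. The wrist camera is an equidistant fisheye: a pixel r from the principal point sees the ray r / f radians off the axis. A picture is of the moment at which its call begins: read the wrist's pose just before it. camera_info takes no time and is no camera call; for the wrist camera it gives the pose at the moment of the call.
- bot.hand_in(): hands the job in, once; it reports no verdict.
The state is a dict: "time_s": time; "joint_positions": joint angles; "qvel": joint speeds; "tau": joint torques, N m; "position": TCP position; "tcp_rot": TCP orientation; "force": force on the tool from outside, world axes, zero at the start; "moment": the same for the moment, N m; "opening": opening from 0.0 (shut) to 1.0 (fully open).
Only numpy, scipy, OpenCV 4.12 (cv2) and the standard library are available. Lean on these libraries where they do the work, as an engineer would, in place of code of your own. Each camera call takes 0.05 s, during which the arm holds its last target.

## Working session

There is one attempt and no reset: what is moved stays moved. The work goes in short steps, Python scripts to look and compute and a tool call to move; the robot and the scene stay as the last step left them, time stands still between calls to the robot, and variables do not carry over. Pictures are saved under pics/ and viewed, and the job is handed in when it is done.

Besides the shell and the picture viewer there is one more tool, called after ">>>" as name(argument=value, ...) on one line, values as JSON. jog_arm: Moves the arm, as the interface text tells. Its arguments: {"type":"object","properties":{"rows":{"type":"array"}},"required":["rows"]}

```bash
mkdir -p pics; cat > h.py <<'E'
import numpy as np, cv2
from rig import bot, vision
def snap(n,f):
    info=vision.camera_info(n)
    p,d=vision.capture(n)
    cv2.imwrite(f'pics/{f}.png',cv2.cvtColor(p,cv2.COLOR_RGB2BGR))
    np.savez(f'pics/{f}.npz',p=p,d=d,pos=np.array(info['position']),R=np.array(info['rotation']),fov=info['vertical_fov'],cx=info['cx'],cy=info['cy'],fish=(n=='wrist'))
def ray(z,u,v):
    f=240/np.tan(np.radians(float(z['fov'])/2)); x=(u-float(z['cx']));y=(v-float(z['cy']))
    if bool(z['fish']):
        r=np.hypot(x,y)+1e-9; t=r/f; d=np.array([x/r*np.sin(t),y/r*np.sin(t),np.cos(t)])
    else: d=np.array([x/f,y/f,1.])
    return z['R']@d, d
def onz(f,u,v,h):
    z=np.load(f'pics/{f}.npz'); d,_=ray(z,u,v); return z['pos']+d*(h-z['pos'][2])/d[2]
def dep(f,u,v):
    z=np.load(f'pics/{f}.npz'); d,c=ray(z,u,v); D=z['d'][int(v),int(u)]; return z['pos']+d*D/c[2]
def crop(f,u0,v0,u1,v1,s,o):
    i=cv2.imread(f'pics/{f}.png')[v0:v1,u0:u1]; cv2.imwrite(f'pics/{o}.png',cv2.resize(i,None,fx=s,fy=s,interpolation=cv2.INTER_CUBIC))
def tri(obs):
    A=np.zeros((3,3));b=np.zeros(3)
    for f,u,v in obs:
        z=np.load(f'pics/{f}.npz'); d,_=ray(z,u,v); d=d/np.linalg.norm(d); P=np.eye(3)-np.outer(d,d); A+=P; b+=P@z['pos']
    return np.linalg.solve(A,b)
E
python3 - <<'E'
from h import *
for n in ('scene','top','wrist'):
    snap(n,n+'0'); i=vision.camera_info(n); print(n,i)
s=bot.read_state(); print(s['tcp_rot'],s['opening'],s['force'],s['time_s'])
E
```

```text
scene {'vertical_fov': 42.23554479935274, 'cx': 333.046209660872, 'cy': 231.7767213454156, 'position': array([ 1.58523564, -0.40066369,  1.10932919]), 'rotation': array([[ 0.37492579,  0.61201499, -0.69632486],
       [ 0.926976  , -0.23769908,  0.2901976 ],
       [ 0.0120895 , -0.75427899, -0.65644272]])}
top {'vertical_fov': 55.837791770794794, 'cx': 316.8280297662965, 'cy': 230.26192979209443, 'position': array([0.46769429, 0.01160385, 1.00249238]), 'rotation': array([[ 0.02777376, -0.98802342,  0.15178385],
       [-0.99906172, -0.02238873,  0.03707321],
       [-0.03323095, -0.15267109, -0.9877182 ]])}
wrist {'vertical_fov': 65.70646984690485, 'cx': 319.87251158303826, 'cy': 246.9689995009386, 'position': array([ 0.31611497, -0.5431743 ,  0.38418304]), 'rotation': array([[ 0.39409281, -0.88157309, -0.25984561],
       [-0.91906712, -0.3787954 , -0.10876426],
       [-0.00254468,  0.28167877, -0.95950539]])}
[[ 9.19176438e-01  3.93845818e-01 -3.83623126e-04]
 [ 3.93845893e-01 -9.19175005e-01  1.64993685e-03]
 [ 2.97203940e-04 -1.66767147e-03 -9.99998565e-01]] 0.9992171937537005 [-0.19426062 -0.81122361 -0.47129644] 0.15
```

View pics/scene0.png

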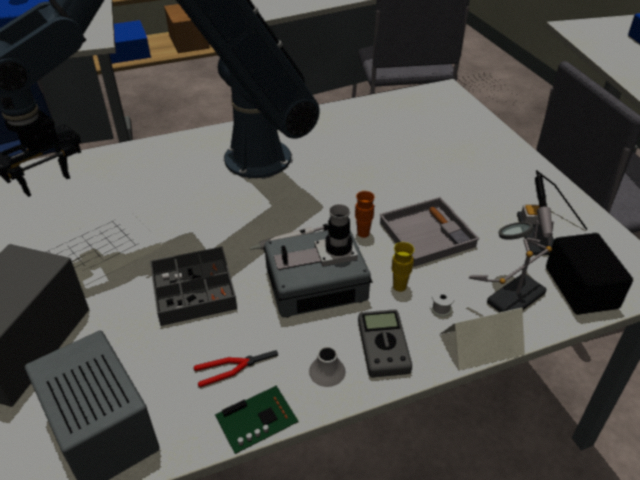

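View pics/top0.png

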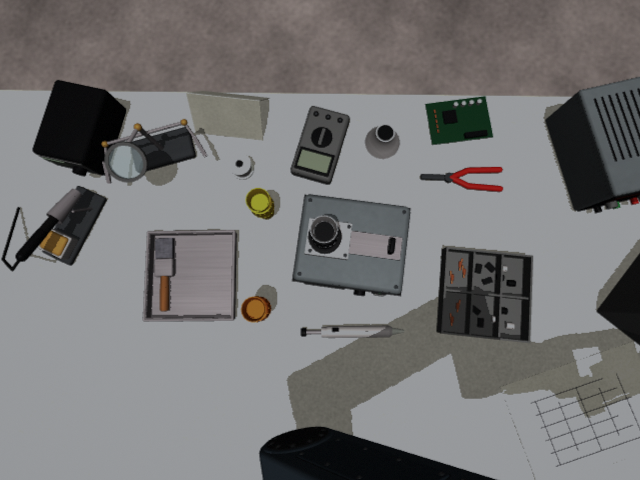

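View pics/wrist0.png

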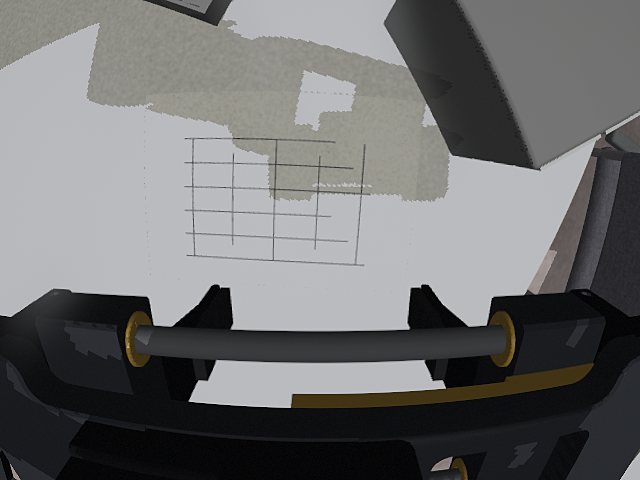

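The top view shows the extractor at about (352,245). Things that could be taken for the nozzle, by top-view pixel:
- the black and aluminium piece in the port at (325,232), scene (339,230)
- an orange look-alike at (256,309)
- a yellow look-alike at (261,204)
- a grey funnel at (383,135)

I choose the one in the port. The shutter tab is at about (391,246), and the tray is at (191,275) with the brush along its left side.

```bash
python3 - <<'E'
from h import *
crop('top0',280,180,430,310,5,'c1'); crop('scene0',250,190,390,320,5,'c2'); crop('top0',130,215,250,335,5,'c3')
E
```

```text
(no output)
```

View pics/c1.png

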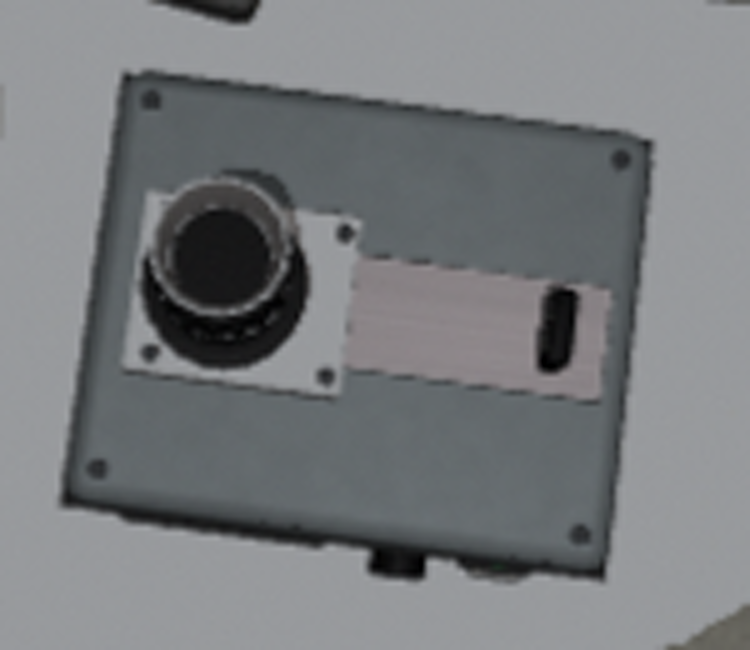

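View pics/c2.png

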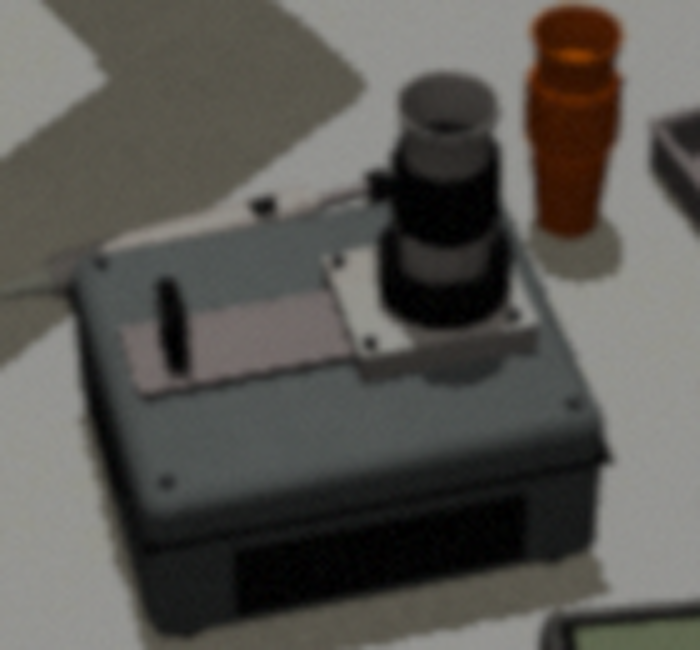

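View pics/c3.png

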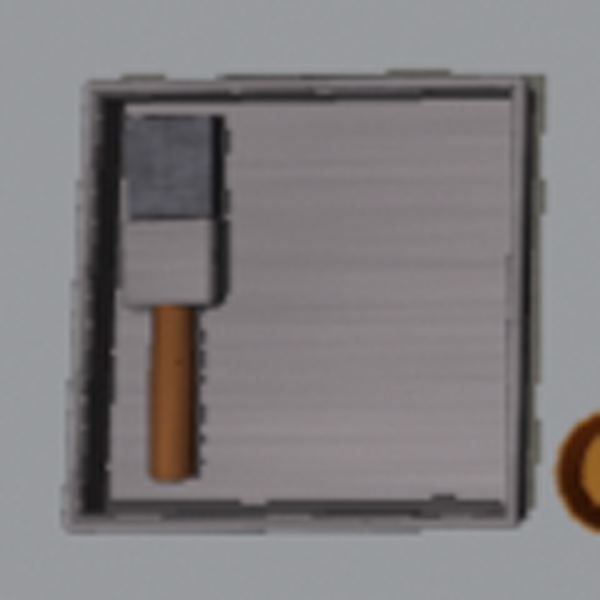

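```bash
python3 - <<'E'
from h import *
def T(x,y): return 280+x/5,180+y/5
def S(x,y): return 250+x/5,190+y/5
print('mouth',tri([('top0',*T(223,249)),('scene0',*S(447,104))]), onz('top0',*T(223,249),.228),onz('scene0',*S(447,104),.228))
print('tabtop',tri([('top0',*T(560,325)),('scene0',*S(167,288))]))
for c in [(125,72),(652,140),(605,577),(64,503)]: print('boxtop',onz('top0',*T(*c),.1), dep('top0',*T(*c)))
print('screws');P=[]
for c in [(151,99),(621,159),(580,534),(97,468)]:
    p=onz('top0',*T(*c),.1);P.append(p);print(p,dep('top0',*T(*c)))
P=np.array(P);print('ctr',P.mean(0)); d=P[0]-P[1]+P[3]-P[2];print('yaw of y-axis from world y',np.degrees(np.arctan2(-d[0],d[1])))
print('dep mouth ring', [dep('top0',*T(*c)) for c in [(190,185),(285,200),(165,300)]])
z=np.load('pics/top0.npz')
print('tab dep',[dep('top0',391+i,244+j).round(3) for i in (0,1,2) for j in (-4,0,4)])
def Q(x,y): return 130+x/5,215+y/5
R=[onz('top0',*Q(*c),.03) for c in [(86,80),(530,80),(523,527),(67,527)]]
for p in R: print('tray',p)
R=np.array(R);print(R.mean(0)); d=R[0]-R[1]+R[3]-R[2];print(np.degrees(np.arctan2(-d[0],d[1])))
print('floor',dep('top0',*Q(380,300)))
for n,u,v in [('orange',256,308),('yellow',261,200),('reel',243,167),('pump',303,331),('pump2',400,330)]: print(n,dep('top0',u,v))
E
```

```text
mouth [0.58826783 0.02829051 0.22766171] [0.5878249  0.02724245 0.228     ] [0.58893833 0.02920397 0.228     ]
tabtop [ 0.5739117  -0.10054425  0.14603846]
boxtop [0.67998423 0.0717259  0.1       ] [7.03395301e-01 7.83560878e-02 4.74272284e-04]
boxtop [ 0.65611913 -0.1422095   0.1       ] [ 0.6774592  -0.15962964 -0.00221185]
boxtop [ 0.48088697 -0.12327043  0.1       ] [ 0.4823993  -0.13873163 -0.00345647]
boxtop [0.50413893 0.09041961 0.1       ] [0.50516961 0.09264856 0.07447705]
screws
[0.66891846 0.06074788 0.1       ] [0.6689458  0.06075456 0.09987739]
[ 0.64804144 -0.1297588   0.1       ] [ 0.64838351 -0.13002693  0.09828822]
[ 0.49737702 -0.11349654  0.1       ] [ 0.49739978 -0.11359247  0.09930791]
[0.51833887 0.07775409 0.1       ] [0.51833499 0.07774902 0.10006913]
ctr [ 0.58316895 -0.02618834  0.1       ]
yaw of y-axis from world y -6.254396648850839
dep mouth ring [array([0.60966121, 0.03920129, 0.23030381]), array([0.62874785, 0.00525437, 0.09741433]), array([0.57381828, 0.04828198, 0.19562873])]
tab dep [array([ 0.585, -0.098,  0.14 ]), array([ 0.577, -0.098,  0.142]), array([ 0.569, -0.098,  0.139]), array([ 0.584, -0.1  ,  0.142]), array([ 0.577, -0.1  ,  0.142]), array([ 0.569, -0.1  ,  0.139]), array([ 0.585, -0.103,  0.136]), array([ 0.577, -0.102,  0.14 ]), array([ 0.57 , -0.102,  0.138])]
tray [0.60703223 0.42153348 0.03      ]
tray [0.61150023 0.22484028 0.03      ]
tray [0.41975476 0.21723363 0.03      ]
tray [0.41402609 0.41319324 0.03      ]
[0.51307833 0.31920016 0.03      ]
1.487560067386981
floor [0.51533302 0.29237694 0.00268264]
orange [0.44839192 0.16170205 0.09740147]
yellow [0.66582686 0.16106691 0.10282524]
reel [0.7538871  0.21532022 0.03837141]
pump [0.4013712  0.07192895 0.01885578]
pump2 [ 0.40951993 -0.13344404  0.01763739]
```

Cross-check: the mouth triangulates to (0.588, 0.028, 0.228), which is the expected height. The port derived from the box's screws is (0.589, 0.0285), with the extractor's yaw at about -6.3°. Next I move near the nozzle.

```bash
cat >> h.py <<'E'
def plan(x,y,z,yaw):
    s=bot.read_state(); R=np.array(s['tcp_rot']); p=np.array(s['position'])
    c,q=np.cos(np.radians(yaw)),np.sin(np.radians(yaw))
    G=np.array([[c,q,0],[q,-c,0],[0,0,-1.]])
    from scipy.spatial.transform import Rotation as Ro
    print('dp',(R.T@(np.array([x,y,z])-p)*1e3).round(1),'turn',np.degrees(Ro.from_matrix(R.T@G).as_rotvec()).round(1),'pos',p.round(4),'yaw',np.degrees(np.arctan2(R[1,0],R[0,0])).round(2),'F',np.array(s['force']).round(1),'j',np.array(s['joint_positions']).round(1),'op',round(s['opening'],3),'t',s['time_s'])
E
python3 -c "
from h import *
plan(.48,-.12,.32,60)"
```

```text
dp [ 393.8 -325.3  -86.6] turn [ -0.1  -0.  -36.8] pos [ 0.2461 -0.5739  0.2328] yaw 23.19 F [-0.2 -0.8 -0.5] j [-77.   30.3  82.1  -0.   67.7 -10.2] op 0.999 t 0.15
```

>>> jog_arm(rows=[{"dp":[30,-25,-60],"turn":[0,0,0],"grip":1},{"dp":[394,-325,-87],"turn":[0,0,-37],"grip":1},{"dp":[394,-325,-87],"turn":[0,0,-37],"grip":1},{"dp":[394,-325,-87],"turn":[0,0,-37],"grip":1},{"dp":[394,-325,-87],"turn":[0,0,-37],"grip":1},{"dp":[394,-325,-87],"turn":[0,0,-37],"grip":1},{"dp":[394,-325,-87],"turn":[0,0,-37],"grip":1},{"dp":[394,-325,-87],"turn":[0,0,-37],"grip":1},{"dp":[394,-325,-87],"turn":[0,0,-37],"grip":1},{"dp":[394,-325,-87],"turn":[0,0,-37],"grip":1}])

```text
time_s: 1.15
position: [0.4645, -0.15, 0.3174]
tcp_rot: [[0.497, 0.868, 0.0], [0.868, -0.497, -0.0], [-0.0, 0.0, -1.0]]
force: [1.4, -0.8, -0.2]
opening: 1.0
```

```bash
python3 -c "
from h import *
plan(.588,.028,.30,60)
snap('wrist','w1')"
```

```text
dp [215.9  18.6  17.4] turn [0.  0.  0.2] pos [ 0.4645 -0.15    0.3174] yaw 60.18 F [ 1.4 -0.8 -0.2] j [-31.   13.8  94.8  -0.   71.4  -1.2] op 1.0 t 1.15
```

View pics/w1.png

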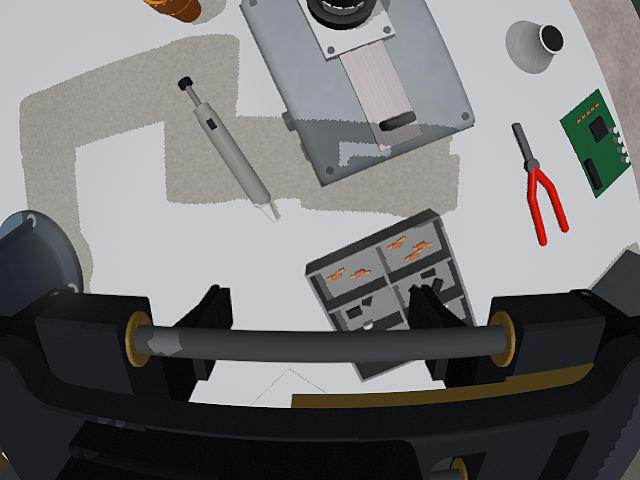

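The wrist view shows the extractor, with the nozzle at the upper edge (341,8) and the shutter tab at (397,121). I move closer for a better look.

>>> jog_arm(rows=[{"dp":[110,18,10],"turn":[0,0,0],"grip":1},{"dp":[110,18,10],"turn":[0,0,0],"grip":1},{"dp":[110,18,10],"turn":[0,0,0],"grip":1},{"dp":[110,18,10],"turn":[0,0,0],"grip":1},{"dp":[110,18,10],"turn":[0,0,0],"grip":1}])

```text
time_s: 1.7
position: [0.5336, -0.0662, 0.3069]
tcp_rot: [[0.497, 0.868, -0.002], [0.868, -0.497, -0.0], [-0.001, -0.001, -1.0]]
force: [-0.4, 0.0, -0.5]
opening: 1.004
```

```bash
python3 -c "
from h import *
plan(.588,.028,.30,60)
snap('wrist','w2')"
```

```text
dp [108.8   0.4   6.8] turn [-0.1  0.1  0.2] pos [ 0.5336 -0.0662  0.3069] yaw 60.2 F [-0.4  0.  -0.5] j [-19.   18.8  89.2  -0.1  72.1  10.9] op 1.004 t 1.7
```

View pics/w2.png

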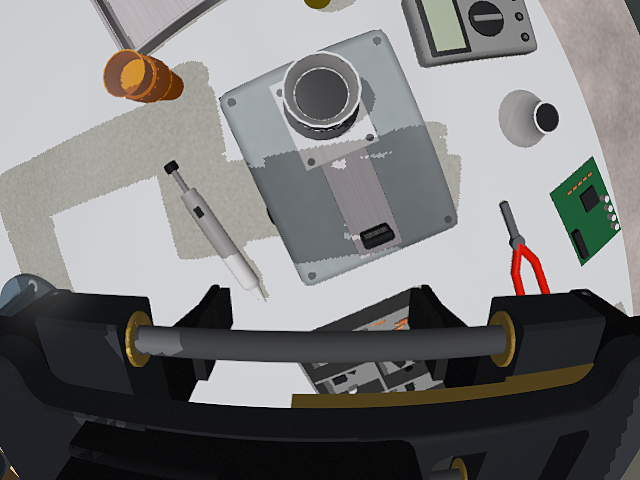

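```bash
python3 -c "
from h import *
crop('w2',260,30,400,270,2.5,'c4')"
```

```text
(no output)
```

View pics/c4.png

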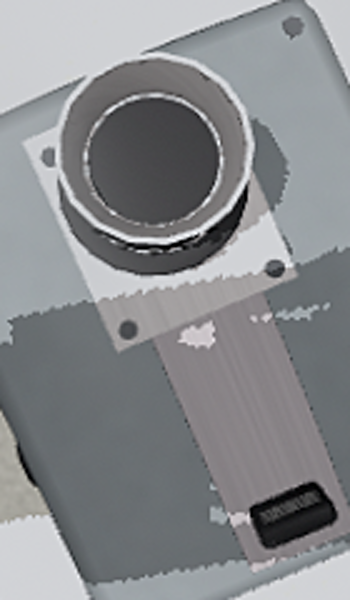

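```bash
python3 -c "
from h import *
print(tri([('w2',322.4,89.2),('top0',324.6,229.8),('scene0',339.4,210.8)]),onz('w2',322.4,89.2,.228), tri([('w2',322.4,89.2),('top0',324.6,229.8)]))
print('tab',tri([('w2',377.2,233.2),('top0',392,244.5)]),onz('w2',377.2,233.2,.141))
for a,b,c,d in [(292,26,.1,0)]: print(onz('w2',260+a/2.5,30+b/2.5,.1))
print('housing screws',[onz('w2',260+a/2.5,30+b/2.5,.116) for a,b in [(50,156),(128,329),(275,268)]])
"
```

```text
[0.58813475 0.02850768 0.227579  ] [0.5879825  0.02882938 0.228     ] [0.58690287 0.02742552 0.2367864 ]
tab [ 0.57689958 -0.10187195  0.11736945] [ 0.57472552 -0.09339349  0.141     ]
[0.66772531 0.06205886 0.1       ]
housing screws [array([0.56167087, 0.05896921, 0.116     ]), array([ 0.55407915, -0.01101826,  0.116     ]), array([ 0.6121261 , -0.01764511,  0.116     ])]
```

>>> jog_arm(rows=[{"dp":[109,0,5],"turn":[0,0,0],"grip":1},{"dp":[109,0,5],"turn":[0,0,0],"grip":1},{"dp":[109,0,5],"turn":[0,0,0],"grip":1},{"dp":[109,0,5],"turn":[0,0,0],"grip":1},{"dp":[109,0,5],"turn":[0,0,0],"grip":1}])

```text
time_s: 2.25
position: [0.5877, 0.0273, 0.3022]
tcp_rot: [[0.498, 0.867, -0.001], [0.867, -0.498, -0.001], [-0.001, -0.001, -1.0]]
force: [0.2, -0.5, -0.8]
opening: 0.999
```

```bash
python3 -c "
from h import *
plan(.588,.0285,.176,60)"
```

```text
dp [  1.3  -0.2 126.2] turn [-0.   0.1  0.1] pos [0.5877 0.0273 0.3022] yaw 60.11 F [ 0.2 -0.5 -0.8] j [-8.2 23.3 82.6 -0.1 74.1 21.7] op 0.999 t 2.25
```

>>> jog_arm(rows=[{"dp":[1,0,30],"turn":[0,0,0],"grip":1},{"dp":[1,0,60],"turn":[0,0,0],"grip":1},{"dp":[1,0,90],"turn":[0,0,0],"grip":1},{"dp":[1,0,110],"turn":[0,0,0],"grip":1},{"dp":[1,0,120],"turn":[0,0,0],"grip":1},{"dp":[1,0,126],"turn":[0,0,0],"grip":1},{"dp":[1,0,126],"turn":[0,0,0],"grip":1},{"dp":[1,0,126],"turn":[0,0,0],"grip":1}])

```text
time_s: 3.05
position: [0.5898, 0.0294, 0.1774]
tcp_rot: [[0.498, 0.867, 0.002], [0.867, -0.498, -0.0], [0.001, 0.002, -1.0]]
force: [-0.2, 0.8, -0.7]
opening: 1.002
```

```bash
python3 -c "
from h import *
plan(.588,.0285,.176,60)
snap('wrist','w3'); snap('scene','s3');crop('s3',250,150,390,320,3.5,'c5')"
```

```text
dp [-1.7 -1.1  1.4] turn [ 0.1 -0.   0.2] pos [0.5898 0.0294 0.1774] yaw 60.16 F [-0.2  0.8 -0.7] j [-8.  31.5 90.4 -0.  58.  21.9] op 1.002 t 3.05
```

View pics/w3.png

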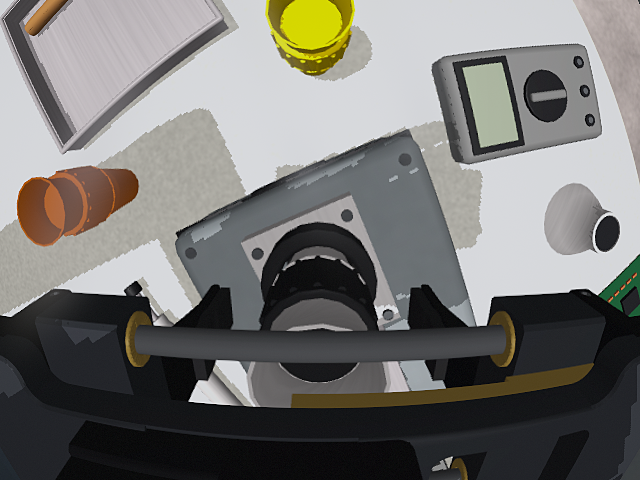

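View pics/c5.png

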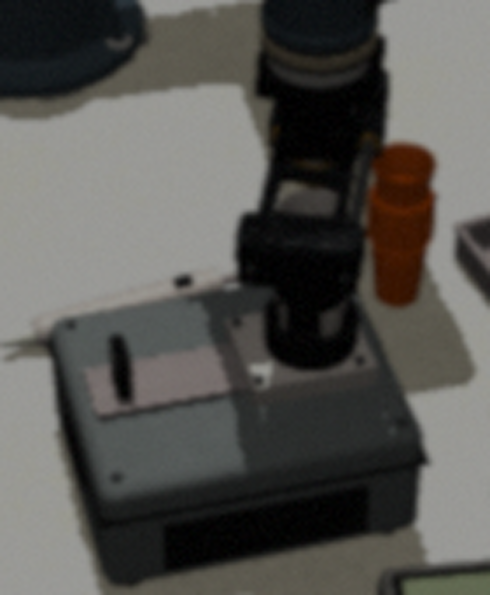

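The nozzle's grip sits centred between the pads (nozzle about u=318, pads at 225 and 418). I close the gripper.

>>> jog_arm(rows=[{"dp":[-1.5,-0.5,1],"turn":[0,0,0],"grip":0.7},{"dp":[-1.5,-0.5,1],"turn":[0,0,0],"grip":0.6},{"dp":[-1.5,-0.5,1],"turn":[0,0,0],"grip":0.5},{"dp":[-1.5,-0.5,1],"turn":[0,0,0],"grip":0.4},{"dp":[-1.5,-0.5,1],"turn":[0,0,0],"grip":0.2},{"dp":[-1.5,-0.5,1],"turn":[0,0,0],"grip":0},{"dp":[-1.5,-0.5,1],"turn":[0,0,0],"grip":0},{"dp":[-1.5,-0.5,1],"turn":[0,0,0],"grip":0}])

```text
time_s: 3.95
position: [0.5884, 0.0287, 0.1753]
tcp_rot: [[0.497, 0.868, 0.001], [0.868, -0.497, -0.0], [0.0, 0.001, -1.0]]
force: [0.8, -1.8, 0.2]
opening: 0.566
```

```bash
python3 -c "
from h import *
plan(.588,.0285,.176,60);s=bot.read_state();print(s['moment'])"
```

```text
dp [-0.3 -0.2 -0.7] turn [ 0.1 -0.   0.2] pos [0.5884 0.0287 0.1753] yaw 60.19 F [ 0.8 -1.8  0.2] j [-8.1 31.6 90.7 -0.  57.7 21.7] op 0.566 t 3.95
[-0.13438192 -0.24501674  0.01595134]
```

>>> jog_arm(rows=[{"dp":[0,0,0],"turn":[0,0,-4],"grip":0},{"dp":[0,0,0],"turn":[0,0,-8],"grip":0},{"dp":[0,0,0],"turn":[0,0,-12],"grip":0},{"dp":[0,0,0],"turn":[0,0,-16],"grip":0},{"dp":[0,0,0],"turn":[0,0,-20],"grip":0},{"dp":[0,0,0],"turn":[0,0,-24],"grip":0},{"dp":[0,0,0],"turn":[0,0,-28],"grip":0}])

```text
time_s: 4.65
position: [0.5882, 0.0296, 0.1754]
tcp_rot: [[0.029, 1.0, 0.001], [1.0, -0.029, 0.001], [0.001, 0.001, -1.0]]
force: [0.3, 1.4, 1.2]
opening: 0.569
```

```bash
python3 -c "
from h import *
plan(.588,.0285,.176,60);s=bot.read_state();print(s['moment']); snap('scene','s4');crop('s4',250,150,390,320,3.5,'c6');snap('wrist','w4')"
```

```text
dp [-1.1 -0.2 -0.6] turn [ 0.  -0.1 28.3] pos [0.5882 0.0296 0.1754] yaw 88.34 F [0.3 1.4 1.2] j [-8.  31.6 90.7  0.1 57.7 -6.4] op 0.569 t 4.65
[ 0.19250548 -0.21991172  0.03904735]
```

View pics/c6.png

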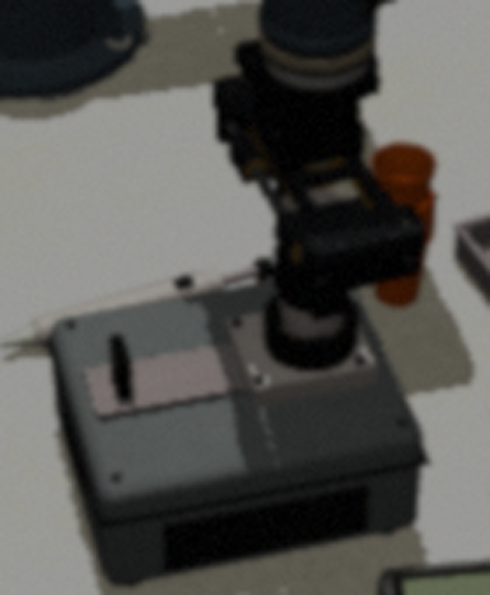

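View pics/w4.png

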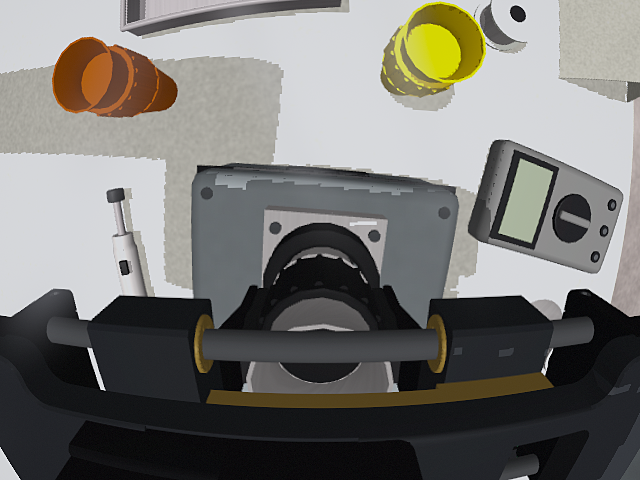

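>>> jog_arm(rows=[{"dp":[-0.5,0,0],"turn":[0,0,-5],"grip":0},{"dp":[-0.5,0,0],"turn":[0,0,-10],"grip":0},{"dp":[-0.5,0,0],"turn":[0,0,-15],"grip":0},{"dp":[-0.5,0,0],"turn":[0,0,-20],"grip":0},{"dp":[-0.5,0,0],"turn":[0,0,-25],"grip":0},{"dp":[-0.5,0,0],"turn":[0,0,-30],"grip":0},{"dp":[-0.5,0,0],"turn":[0,0,-35],"grip":0},{"dp":[-0.5,0,0],"turn":[0,0,-40],"grip":0},{"dp":[-0.5,0,0],"turn":[0,0,-44],"grip":0}])

```text
time_s: 5.65
position: [0.5878, 0.0288, 0.1753]
tcp_rot: [[-0.672, 0.74, -0.0], [0.74, 0.672, 0.001], [0.001, 0.0, -1.0]]
force: [0.2, 1.8, 0.1]
opening: 0.568
```

```bash
python3 -c "
from h import *
plan(.588,.0285,.176,60);s=bot.read_state();print(s['moment']); snap('scene','s5');crop('s5',250,150,390,320,3.5,'c7');snap('wrist','w5')"
```

```text
dp [-0.3 -0.  -0.7] turn [-0.  -0.  72.3] pos [0.5878 0.0288 0.1753] yaw 132.25 F [0.2 1.8 0.1] j [ -8.1  31.5  90.7   0.1  57.8 -50.4] op 0.568 t 5.65
[ 0.30133512 -0.22074174 -0.03936399]
```

View pics/c7.png

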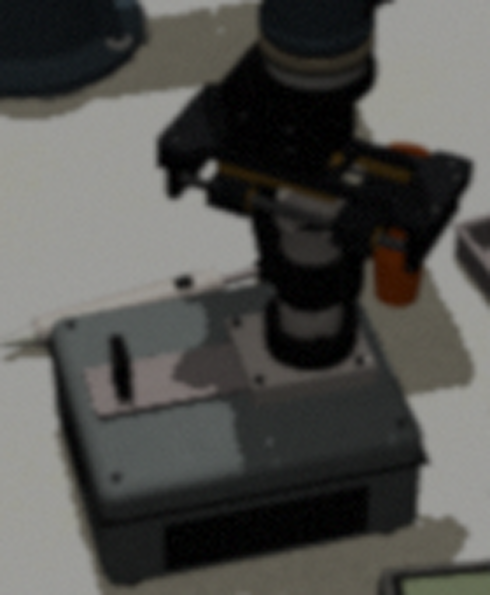

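View pics/w5.png

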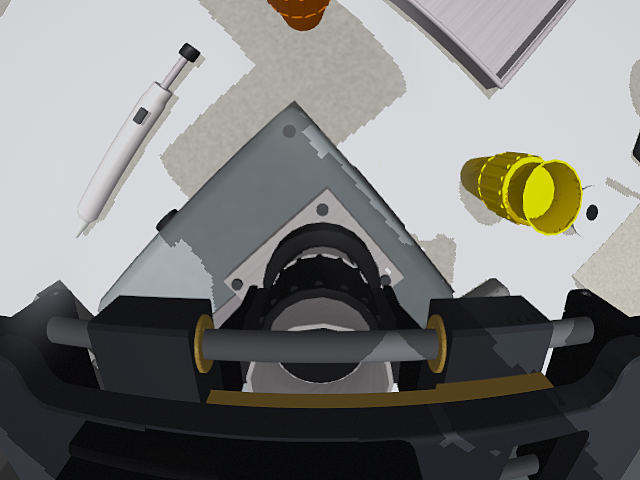

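The extractor has not moved. The grip has turned 72° (1.26 rad) while staying down, and the residual moment is near zero. I try a small lift and watch the force.

>>> jog_arm(rows=[{"dp":[0,0,-1],"turn":[0,0,0],"grip":0},{"dp":[0,0,-2],"turn":[0,0,0],"grip":0},{"dp":[0,0,-3],"turn":[0,0,0],"grip":0},{"dp":[0,0,-3],"turn":[0,0,0],"grip":0}])

```text
time_s: 6.15
position: [0.5876, 0.0282, 0.1781]
tcp_rot: [[-0.671, 0.741, -0.001], [0.741, 0.671, -0.0], [0.0, -0.001, -1.0]]
force: [0.6, -0.4, -2.1]
opening: 0.569
```

```bash
python3 -c "
from h import *
plan(.588,.0285,.176,60);s=bot.read_state();print(s['moment']); snap('wrist','w6')
a=[cv2.imread(f'pics/w{i}.png')[215:350,230:410] for i in (3,4,5,6)]
cv2.imwrite('pics/c8.png',cv2.resize(np.vstack([np.hstack(a[:2]),np.hstack(a[2:])]),None,fx=2,fy=2))"
```

```text
dp [-0.1  0.5  2.1] turn [-0.   0.  72.2] pos [0.5876 0.0282 0.1781] yaw 132.16 F [ 0.6 -0.4 -2.1] j [ -8.1  31.3  90.6  -0.   58.1 -50.3] op 0.569 t 6.15
[ 0.0319988  -0.22455942  0.01700779]
```

View pics/c8.png

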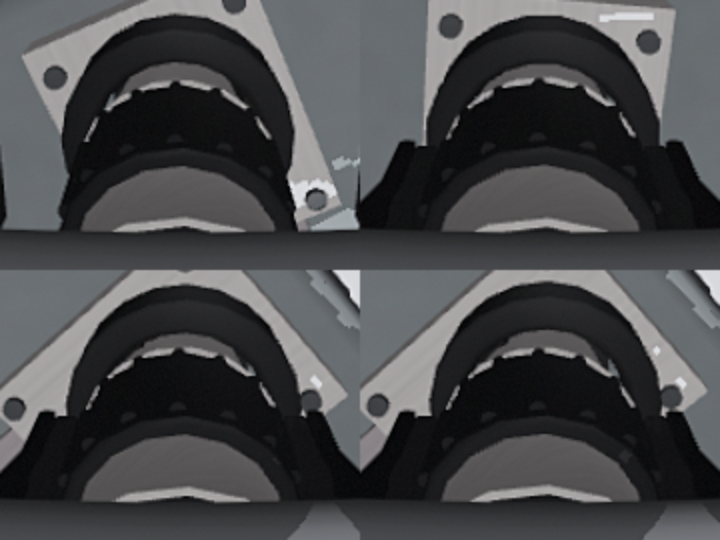

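The ribs keep their phase relative to the pads, so the nozzle turned with the grip. The lift force is 2.1 N, which is just its weight, so it is free. I lift it out.

>>> jog_arm(rows=[{"dp":[0,0,-8],"turn":[0,0,0],"grip":0},{"dp":[0,0,-18],"turn":[0,0,0],"grip":0},{"dp":[0,0,-30],"turn":[0,0,0],"grip":0},{"dp":[0,0,-45],"turn":[0,0,0],"grip":0},{"dp":[0,0,-65],"turn":[0,0,0],"grip":0},{"dp":[0,0,-85],"turn":[0,0,0],"grip":0},{"dp":[0,0,-85],"turn":[0,0,0],"grip":0}])

```text
time_s: 6.9
position: [0.5897, 0.0282, 0.2674]
tcp_rot: [[-0.672, 0.741, 0.007], [0.741, 0.672, -0.001], [-0.006, 0.005, -1.0]]
force: [0.8, 0.4, -2.5]
opening: 0.567
```

```bash
python3 -c "
from h import *
plan(.513,.305,.262,132);s=bot.read_state();print(s['moment']); snap('scene','s7'); snap('wrist','w7');snap('top','t7')"
```

```text
dp [256.6 129.1   4.5] turn [0.3 0.3 0.2] pos [0.5897 0.0282 0.2674] yaw 132.2 F [ 0.8  0.4 -2.5] j [ -8.1  25.2  85.3   0.   69.  -50.3] op 0.567 t 6.9
[ 0.05146331 -0.12267526  0.0034856 ]
```

View pics/s7.png

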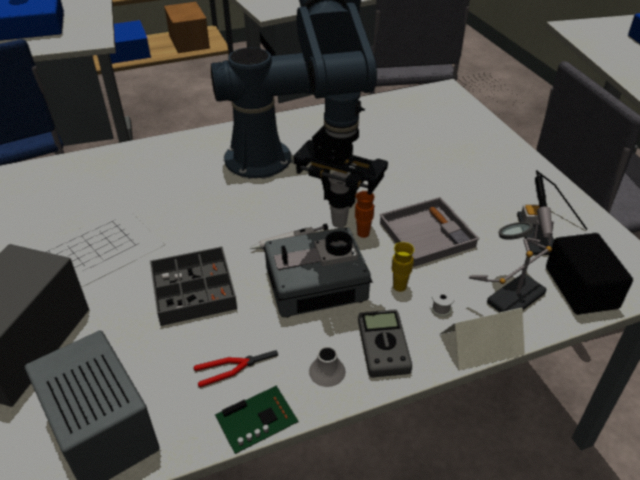

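View pics/w7.png

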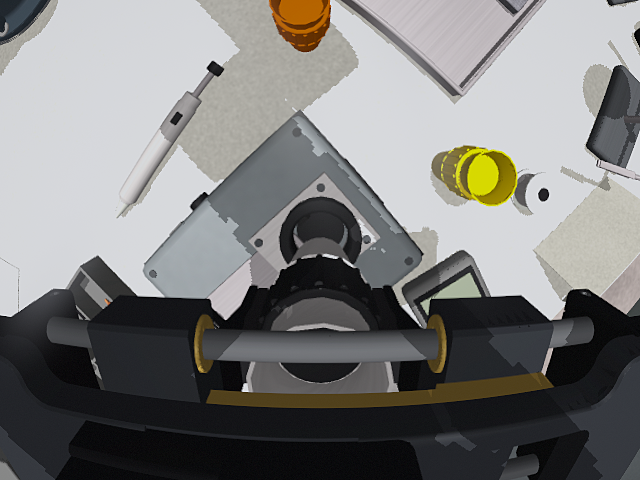

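The nozzle is out, with its foot hanging over the collar, and the extractor is in place. I carry it to the tray.

>>> jog_arm(rows=[{"dp":[20,10,0],"turn":[0,0,0],"grip":0},{"dp":[55,28,0],"turn":[0,0,0],"grip":0},{"dp":[90,45,0],"turn":[0,0,0],"grip":0},{"dp":[125,63,0],"turn":[0,0,0],"grip":0},{"dp":[160,80,0],"turn":[0,0,0],"grip":0},{"dp":[195,98,0],"turn":[0,0,0],"grip":0},{"dp":[230,116,2],"turn":[0,0,0],"grip":0},{"dp":[250,126,4],"turn":[0.3,0.3,0],"grip":0},{"dp":[257,129,5],"turn":[0.3,0.3,0],"grip":0},{"dp":[257,129,5],"turn":[0.3,0.3,0],"grip":0}])

```text
time_s: 8.05
position: [0.5098, 0.3057, 0.2569]
tcp_rot: [[-0.673, 0.74, -0.01], [0.74, 0.673, -0.001], [0.006, -0.008, -1.0]]
force: [0.7, 0.5, -2.1]
opening: 0.57
```

```bash
python3 -c "
from h import *
plan(.513,.305,.110,132); snap('scene','s8'); snap('wrist','w8');snap('top','t8')"
```

```text
dp [ -3.5   3.1 146.9] turn [-0.5 -0.3  0.3] pos [0.5098 0.3057 0.2569] yaw 132.3 F [ 0.7  0.5 -2.1] j [ 20.1  26.6  84.7   0.1  69.2 -22.2] op 0.57 t 8.05
```

View pics/w8.png

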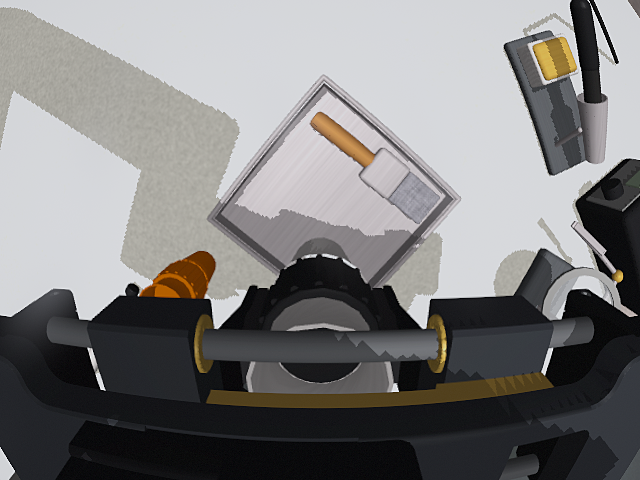

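View pics/t8.png

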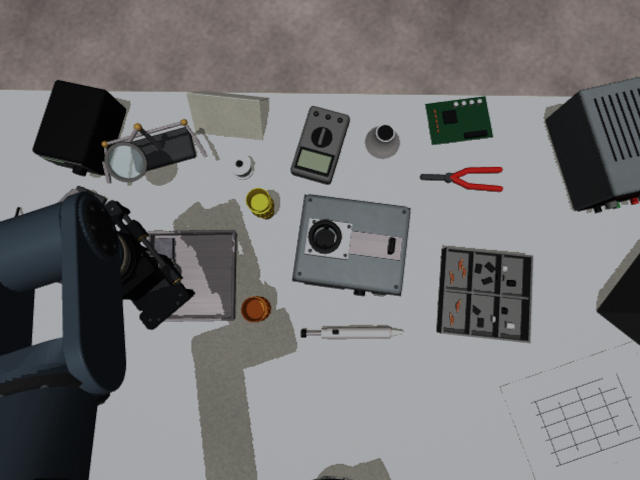

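>>> jog_arm(rows=[{"dp":[-3,3,20],"turn":[-0.3,-0.2,0],"grip":0},{"dp":[-3,3,45],"turn":[-0.5,-0.3,0],"grip":0},{"dp":[-3,3,70],"turn":[-0.5,-0.3,0],"grip":0},{"dp":[-3,3,95],"turn":[-0.5,-0.3,0],"grip":0},{"dp":[-3,3,120],"turn":[-0.5,-0.3,0],"grip":0},{"dp":[-3,3,140],"turn":[-0.5,-0.3,0],"grip":0},{"dp":[-3,3,155],"turn":[-0.5,-0.3,0],"grip":0},{"dp":[-3,3,165],"turn":[-0.5,-0.3,0],"grip":0},{"dp":[-3,3,170],"turn":[-0.5,-0.3,0],"grip":0},{"dp":[-3,3,170],"turn":[-0.5,-0.3,0],"grip":0}])

```text
time_s: 9.2
position: [0.5141, 0.3046, 0.088]
tcp_rot: [[-0.671, 0.742, 0.002], [0.742, 0.671, 0.002], [0.0, 0.003, -1.0]]
force: [0.2, -0.8, -2.7]
opening: 0.567
```

```bash
python3 -c "
from h import *
plan(.513,.305,.0795,132); snap('scene','s9'); crop('s9',320,120,500,280,4,'c9')"
```

```text
dp [ 1.  -0.6  8.5] turn [ 0.2 -0.   0.1] pos [0.5141 0.3046 0.088 ] yaw 132.14 F [ 0.2 -0.8 -2.7] j [ 19.9  39.2  92.8   0.1  47.8 -22.3] op 0.567 t 9.2
```

View pics/c9.png

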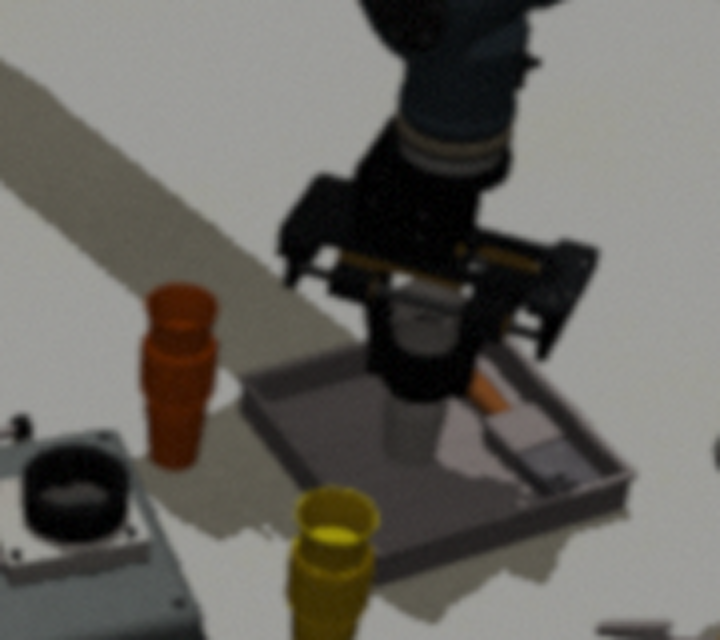

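The nozzle hangs upright over the free floor, clear of the brush. I lower it slowly until it touches.

>>> jog_arm(rows=[{"dp":[0,0,3],"turn":[0.2,0,0],"grip":0},{"dp":[0,0,5],"turn":[0.2,0,0],"grip":0},{"dp":[0,0,6.5],"turn":[0.2,0,0],"grip":0},{"dp":[0,0,6.5],"turn":[0.2,0,0],"grip":0}])

```text
time_s: 9.65
position: [0.5137, 0.3053, 0.0817]
tcp_rot: [[-0.672, 0.741, -0.0], [0.741, 0.672, -0.0], [0.0, -0.0, -1.0]]
force: [-0.0, 1.0, -2.5]
opening: 0.568
```

>>> jog_arm(rows=[{"dp":[0,0,1],"turn":[0,0,0],"grip":0},{"dp":[0,0,1],"turn":[0,0,0],"grip":0}])

```text
time_s: 9.85
position: [0.5137, 0.3053, 0.0807]
tcp_rot: [[-0.672, 0.741, -0.0], [0.741, 0.672, -0.0], [0.0, -0.0, -1.0]]
force: [0.4, 0.3, -2.8]
opening: 0.566
```

>>> jog_arm(rows=[{"dp":[0,0,0.7],"turn":[0,0,0],"grip":0},{"dp":[0,0,1.2],"turn":[0,0,0],"grip":0},{"dp":[0,0,1.2],"turn":[0,0,0],"grip":0}])

```text
time_s: 10.15
position: [0.5137, 0.3053, 0.0794]
tcp_rot: [[-0.672, 0.741, -0.0], [0.741, 0.672, -0.0], [0.0, -0.0, -1.0]]
force: [-0.2, -0.8, -2.4]
opening: 0.565
```

>>> jog_arm(rows=[{"dp":[0,0,0.7],"turn":[0,0,0],"grip":0},{"dp":[0,0,0.7],"turn":[0,0,0],"grip":0}])

```text
time_s: 10.35
position: [0.5139, 0.3053, 0.0793]
tcp_rot: [[-0.672, 0.741, 0.0], [0.741, 0.672, 0.0], [-0.0, 0.0, -1.0]]
force: [-0.1, -0.4, 2.2]
opening: 0.563
```

>>> jog_arm(rows=[{"dp":[0,0,0.7],"turn":[0,0,0],"grip":0},{"dp":[0,0,0.7],"turn":[0,0,0],"grip":0}])

```text
time_s: 10.55
position: [0.5139, 0.3053, 0.0793]
tcp_rot: [[-0.672, 0.741, 0.0], [0.741, 0.672, 0.0], [-0.0, 0.0, -1.0]]
force: [-1.0, -1.1, 5.7]
opening: 0.569
```

Contact came at TCP z 0.0793, exactly the predicted height. I release and retreat.

>>> jog_arm(rows=[{"dp":[0,0,-0.7],"turn":[0,0,0],"grip":0.6},{"dp":[0,0,-0.7],"turn":[0,0,0],"grip":0.7},{"dp":[0,0,-0.7],"turn":[0,0,0],"grip":0.8},{"dp":[0,0,-0.7],"turn":[0,0,0],"grip":1},{"dp":[0,0,-0.7],"turn":[0,0,0],"grip":1},{"dp":[0,0,-0.7],"turn":[0,0,0],"grip":1}])

```text
time_s: 11.15
position: [0.5138, 0.3053, 0.0787]
tcp_rot: [[-0.672, 0.741, -0.0], [0.741, 0.672, -0.0], [0.0, -0.0, -1.0]]
force: [-0.3, 0.8, -0.1]
opening: 0.952
```

>>> jog_arm(rows=[{"dp":[0,0,-15],"turn":[0,0,0],"grip":1},{"dp":[0,0,-40],"turn":[0,0,0],"grip":1},{"dp":[0,0,-80],"turn":[0,0,0],"grip":1},{"dp":[0,0,-120],"turn":[0,0,0],"grip":1},{"dp":[0,0,-160],"turn":[0,0,0],"grip":1},{"dp":[0,0,-180],"turn":[0,0,0],"grip":1},{"dp":[0,0,-180],"turn":[0,0,0],"grip":1}])

```text
time_s: 11.85
position: [0.5158, 0.3061, 0.2627]
tcp_rot: [[-0.672, 0.741, 0.008], [0.741, 0.672, 0.003], [-0.003, 0.008, -1.0]]
force: [0.0, 0.8, -0.0]
opening: 0.999
```

```bash
python3 -c "
from h import *
plan(.565,-.16,.26,84); snap('scene','s10'); snap('wrist','w10');crop('s10',320,120,500,280,4,'c10')"
```

```text
dp [-378.3 -276.7    1.7] turn [ 0.5 -0.  48.2] pos [0.5158 0.3061 0.2627] yaw 132.2 F [ 0.   0.8 -0. ] j [ 20.   26.3  84.3   0.   69.  -22.2] op 0.999 t 11.85
```

View pics/c10.png

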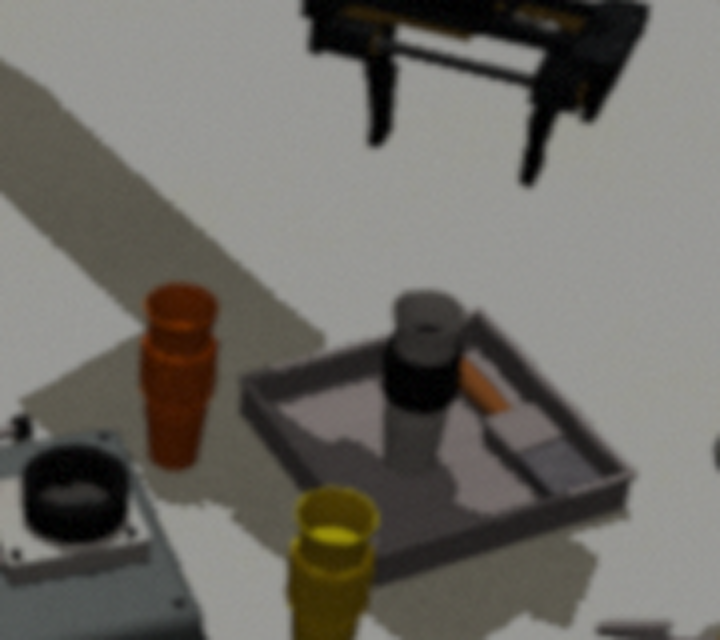

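The nozzle stands upright in the tray and the gripper is clear. I move to a view position behind the tab.

>>> jog_arm(rows=[{"dp":[-400,-297,0],"turn":[0.5,0,48],"grip":0},{"dp":[-400,-297,0],"turn":[0.5,0,48],"grip":0},{"dp":[-400,-297,0],"turn":[0.5,0,48],"grip":0},{"dp":[-400,-297,0],"turn":[0.5,0,48],"grip":0},{"dp":[-400,-297,0],"turn":[0.5,0,48],"grip":0},{"dp":[-400,-297,0],"turn":[0.5,0,48],"grip":0},{"dp":[-400,-297,0],"turn":[0.5,0,48],"grip":0},{"dp":[-400,-297,0],"turn":[0.5,0,48],"grip":0},{"dp":[-400,-297,0],"turn":[0.5,0,48],"grip":0},{"dp":[-400,-297,0],"turn":[0.5,0,48],"grip":0}])

```text
time_s: 12.95
position: [0.5611, -0.1922, 0.2561]
tcp_rot: [[0.102, 0.995, -0.012], [0.995, -0.102, -0.0], [-0.001, -0.012, -1.0]]
force: [0.7, 0.1, -1.1]
opening: 0.173
```

>>> jog_arm(rows=[{"dp":[0,0,0],"turn":[0,0,0],"grip":0},{"dp":[0,0,0],"turn":[0,0,0],"grip":0}])

```text
time_s: 13.15
position: [0.5611, -0.1912, 0.2562]
tcp_rot: [[0.104, 0.994, -0.012], [0.995, -0.104, 0.0], [-0.001, -0.012, -1.0]]
force: [-0.3, 0.4, -1.3]
opening: 0.033
```

```bash
python3 -c "
from h import *
plan(.568,-.15,.26,83.75); snap('wrist','w11');crop('w11',200,0,440,290,2.5,'c11'); snap('top','t11'); crop('t11',280,180,430,310,5,'c12')"
```

```text
dp [41.7  2.5 -3.9] turn [-0.7  0.1  0.3] pos [ 0.5611 -0.1912  0.2562] yaw 84.03 F [-0.3  0.4 -1.3] j [-29.4  26.6  84.9  -0.4  69.2 -23.3] op 0.033 t 13.15
```

View pics/w11.png

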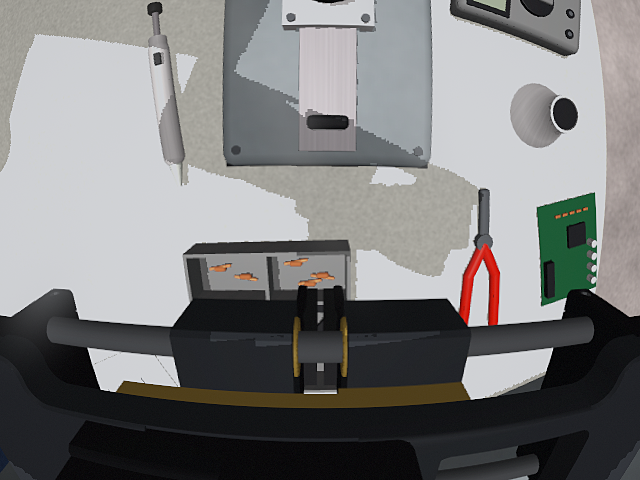

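View pics/c12.png

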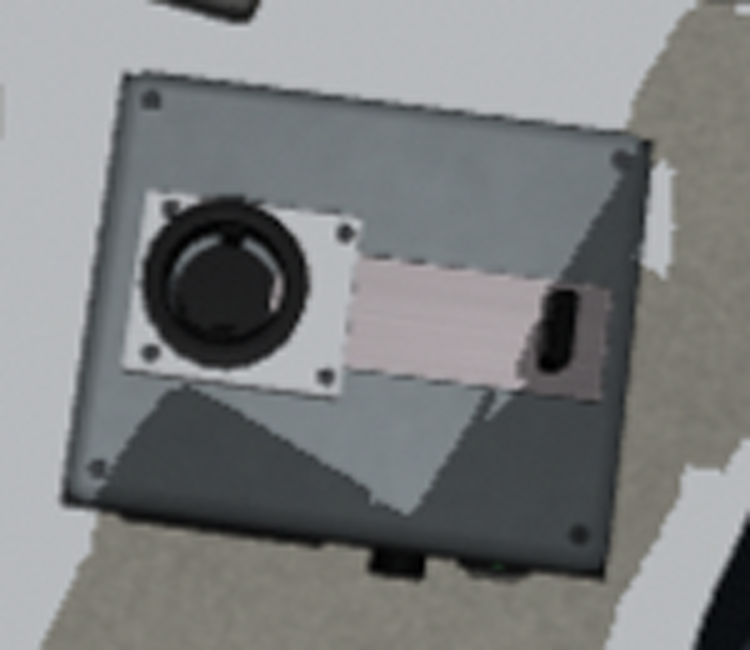

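```bash
python3 -c "
from h import *
print(onz('w11',327,120,.141),onz('w2',377,232,.141),onz('top0',392.5,245,.141))
print(tri([('w11',327,120),('w2',377,232),('top0',392.5,245)]))
print('port',onz('t11',280+225/5,180+282/5,.14), 'scr',onz('w11',235.5,150,.1))
print([dep('w11',u,v).round(3) for u in (312,327,342) for v in (114,118,122,126)])
crop('w11',270,90,380,170,6,'c13')"
```

```text
[ 0.57299437 -0.09909342  0.141     ] [ 0.575076   -0.09232992  0.141     ] [ 0.57494414 -0.10108354  0.141     ]
[ 0.57506207 -0.09941452  0.12594327]
port [0.58865301 0.02792721 0.14      ] scr [ 0.49527846 -0.11230194  0.1       ]
[array([ 0.562, -0.091,  0.106]), array([ 0.563, -0.097,  0.14 ]), array([ 0.562, -0.099,  0.141]), array([ 0.562, -0.102,  0.141]), array([ 0.574, -0.092,  0.107]), array([ 0.573, -0.098,  0.142]), array([ 0.573, -0.101,  0.142]), array([ 0.573, -0.103,  0.14 ]), array([ 0.586, -0.094,  0.107]), array([ 0.584, -0.099,  0.141]), array([ 0.583, -0.102,  0.141]), array([ 0.583, -0.104,  0.14 ])]
```

View pics/c13.png

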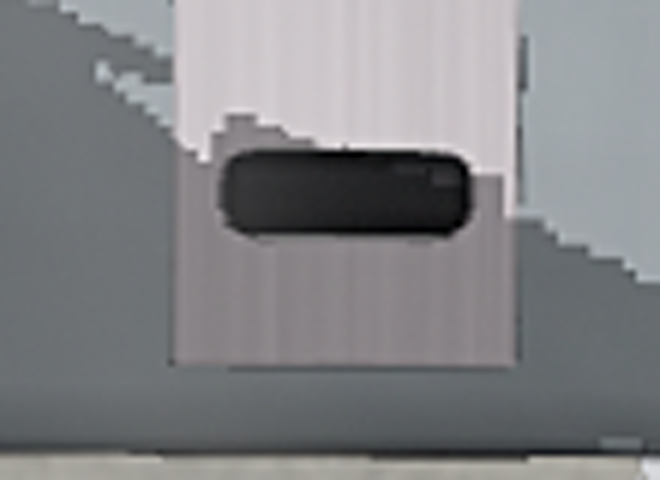

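The tab is at about (0.5735, -0.102) with its top at 0.141, 0.131 m from the port against 0.134 m expected. I lower the closed fingers 40 mm behind it.

```bash
python3 -c "
from h import *
plan(.569,-.142,.125,83.75)"
```

```text
dp [ 47.9   4.4 131.9] turn [-0.7  0.1  0.5] pos [ 0.5613 -0.1891  0.257 ] yaw 84.22 F [-0.1  0.7 -0.7] j [-29.3  26.5  84.9  -0.4  69.2 -23.3] op 0.01 t 13.25
```

>>> jog_arm(rows=[{"dp":[46,4.5,40],"turn":[-0.7,0,0.5],"grip":0},{"dp":[46,4.5,60],"turn":[-0.7,0,0.5],"grip":0},{"dp":[46,4.5,85],"turn":[-0.7,0,0.5],"grip":0},{"dp":[46,4.5,105],"turn":[-0.7,0,0.5],"grip":0},{"dp":[46,4.5,117],"turn":[-0.7,0,0.5],"grip":0},{"dp":[46,4.5,120],"turn":[-0.7,0,0.5],"grip":0},{"dp":[46,4.5,120],"turn":[-0.7,0,0.5],"grip":0}])

```text
time_s: 13.95
position: [0.5706, -0.1448, 0.1386]
tcp_rot: [[0.109, 0.994, 0.004], [0.994, -0.109, -0.004], [-0.003, 0.004, -1.0]]
force: [0.3, -0.3, 0.1]
opening: 0.002
```

```bash
python3 -c "
from h import *
plan(.569,-.142,.125,83.75);snap('scene','s12');crop('s12',250,150,390,320,3.5,'c14'); snap('wrist','w12')"
```

```text
dp [ 2.7 -2.  13.6] turn [0.2 0.2 0. ] pos [ 0.5706 -0.1448  0.1386] yaw 83.75 F [ 0.3 -0.3  0.1] j [-25.1  34.4  92.5  -0.1  52.8 -18.7] op 0.002 t 13.95
```

View pics/c14.png

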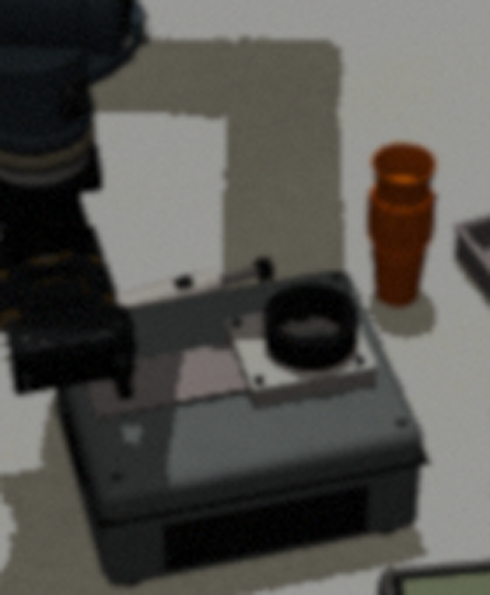

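View pics/w12.png

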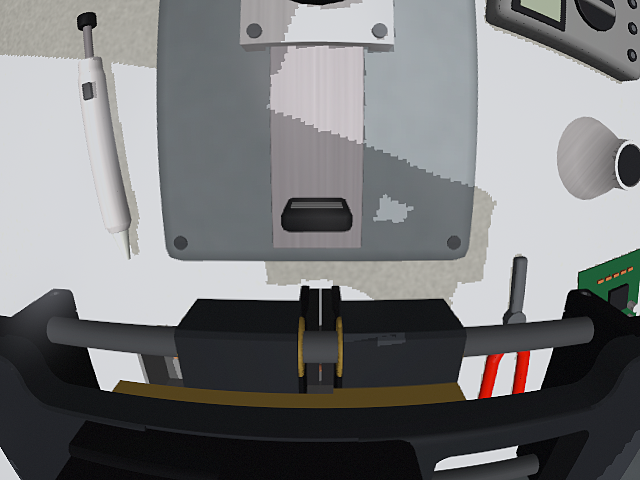

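The fingers line up with the tab (320 against 317 px). I lower them to tab height and advance.

>>> jog_arm(rows=[{"dp":[0,-1,8],"turn":[0,0,0],"grip":0},{"dp":[0,-1,13],"turn":[0,0,0],"grip":0},{"dp":[5,-1,13],"turn":[0,0,0],"grip":0},{"dp":[10,-1,13],"turn":[0,0,0],"grip":0},{"dp":[15,-1,13],"turn":[0,0,0],"grip":0},{"dp":[20,-1,13],"turn":[0,0,0],"grip":0},{"dp":[24,-1,13],"turn":[0,0,0],"grip":0},{"dp":[24,-1,13],"turn":[0,0,0],"grip":0}])

```text
time_s: 14.85
position: [0.5723, -0.1208, 0.1256]
tcp_rot: [[0.109, 0.994, 0.004], [0.994, -0.109, -0.004], [-0.003, 0.004, -1.0]]
force: [0.3, 0.2, 0.8]
opening: 0.006
```

>>> jog_arm(rows=[{"dp":[3,0,0],"turn":[0,0,0],"grip":0},{"dp":[6,0,0],"turn":[0,0,0],"grip":0},{"dp":[9,0,0],"turn":[0,0,0],"grip":0},{"dp":[12,0,0],"turn":[0,0,0],"grip":0},{"dp":[15,0,0],"turn":[0,0,0],"grip":0},{"dp":[18,0,0],"turn":[0,0,0],"grip":0},{"dp":[21,0,0],"turn":[0,0,0],"grip":0}])

```text
time_s: 15.55
position: [0.5747, -0.1007, 0.1256]
tcp_rot: [[0.11, 0.994, 0.004], [0.994, -0.11, -0.004], [-0.004, 0.005, -1.0]]
force: [-0.4, -3.1, -0.0]
opening: 0.004
```

```bash
python3 -c "
from h import *
plan(.569,-.142,.125,83.75);snap('wrist','w13')"
```

```text
dp [-41.7  -1.1   0.7] turn [ 0.3  0.2 -0.1] pos [ 0.5747 -0.1007  0.1256] yaw 83.69 F [-0.4 -3.1 -0. ] j [-20.8  35.1  93.8  -0.2  50.7 -14.4] op 0.004 t 15.55
```

View pics/w13.png

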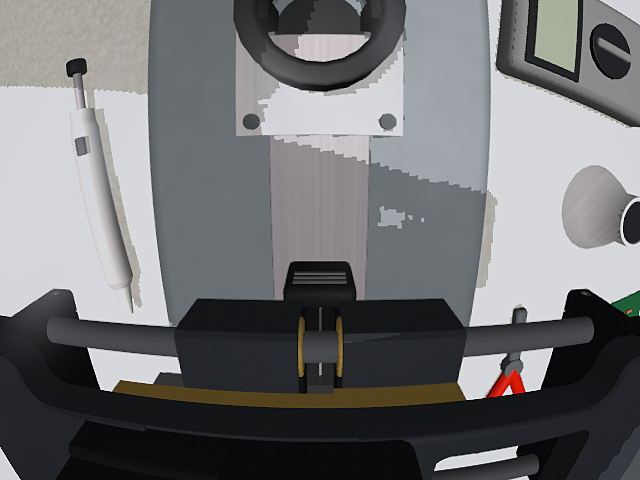

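The force is 3.1 N, so the shutter is sliding. I keep going, then take small steps up to the stop.

>>> jog_arm(rows=[{"dp":[3,0,0],"turn":[0,0,0],"grip":0},{"dp":[6,0,0],"turn":[0,0,0],"grip":0},{"dp":[9,0,0],"turn":[0,0,0],"grip":0},{"dp":[12,0,0],"turn":[0,0,0],"grip":0},{"dp":[15,0,0],"turn":[0,0,0],"grip":0},{"dp":[18,0,0],"turn":[0,0,0],"grip":0}])

```text
time_s: 16.2
position: [0.5767, -0.0826, 0.1255]
tcp_rot: [[0.11, 0.994, 0.004], [0.994, -0.11, -0.004], [-0.003, 0.005, -1.0]]
force: [-0.2, -2.9, 1.6]
opening: 0.004
```

>>> jog_arm(rows=[{"dp":[1.5,0,0],"turn":[0,0,0],"grip":0},{"dp":[3,0,0],"turn":[0,0,0],"grip":0}])

```text
time_s: 16.4
position: [0.577, -0.0797, 0.1254]
tcp_rot: [[0.11, 0.994, 0.004], [0.994, -0.11, -0.004], [-0.003, 0.005, -1.0]]
force: [-0.1, -3.2, 2.5]
opening: 0.009
```

>>> jog_arm(rows=[{"dp":[1,0,0],"turn":[0,0,0],"grip":0},{"dp":[2,0,0],"turn":[0,0,0],"grip":0}])

```text
time_s: 16.6
position: [0.5773, -0.0779, 0.1254]
tcp_rot: [[0.11, 0.994, 0.004], [0.994, -0.11, -0.004], [-0.004, 0.005, -1.0]]
force: [0.4, -3.3, 1.6]
opening: 0.006
```

>>> jog_arm(rows=[{"dp":[1,0,0],"turn":[0,0,0],"grip":0},{"dp":[2,0,0],"turn":[0,0,0],"grip":0}])

```text
time_s: 16.8
position: [0.5774, -0.0764, 0.1255]
tcp_rot: [[0.109, 0.994, 0.004], [0.994, -0.109, -0.005], [-0.005, 0.005, -1.0]]
force: [-0.8, -6.6, 1.6]
opening: 0.005
```

>>> jog_arm(rows=[{"dp":[1,0,0],"turn":[0,0,0],"grip":0},{"dp":[1,0,0],"turn":[0,0,0],"grip":0}])

```text
time_s: 17.0
position: [0.5774, -0.0764, 0.1254]
tcp_rot: [[0.109, 0.994, 0.004], [0.994, -0.109, -0.007], [-0.006, 0.005, -1.0]]
force: [-0.9, -7.6, 2.8]
opening: 0.007
```

```bash
python3 -c "
from h import *
plan(.569,-.142,.125,83.75);snap('wrist','w14');print([dep('w14',u,v).round(3) for u in (300,320,340) for v in range(255,300,6)])"
```

```text
dp [-66.1  -1.2   0.9] turn [ 0.3  0.4 -0. ] pos [ 0.5774 -0.0764  0.1254] yaw 83.75 F [-0.9 -7.6  2.8] j [-18.4  35.1  94.   -0.4  50.6 -11.9] op 0.007 t 17.0
[array([ 0.569, -0.051,  0.107]), array([ 0.569, -0.054,  0.108]), array([ 0.569, -0.054,  0.117]), array([ 0.57 , -0.053,  0.126]), array([ 0.57 , -0.054,  0.132]), array([ 0.57 , -0.054,  0.138]), array([ 0.57 , -0.055,  0.141]), array([ 0.57 , -0.058,  0.142]), array([ 0.579, -0.052,  0.107]), array([ 0.579, -0.055,  0.109]), array([ 0.579, -0.055,  0.118]), array([ 0.579, -0.054,  0.126]), array([ 0.578, -0.055,  0.132]), array([ 0.578, -0.055,  0.139]), array([ 0.578, -0.057,  0.14 ]), array([ 0.578, -0.059,  0.141]), array([ 0.588, -0.054,  0.107]), array([ 0.588, -0.055,  0.111]), array([ 0.588, -0.056,  0.117]), array([ 0.587, -0.055,  0.126]), array([ 0.587, -0.056,  0.132]), array([ 0.586, -0.056,  0.139]), array([ 0.586, -0.057,  0.142]), array([ 0.586, -0.06 ,  0.141])]
```

The force rose to 7.6 N with no more motion, exactly where the stop was predicted (tab centre about -0.060). I back off and raise.

>>> jog_arm(rows=[{"dp":[-5,0,0],"turn":[0,0,0],"grip":0},{"dp":[-15,0,0],"turn":[0,0,0],"grip":0},{"dp":[-30,0,0],"turn":[0,0,0],"grip":0},{"dp":[-30,0,-30],"turn":[0,0,0],"grip":0},{"dp":[-60,0,-70],"turn":[0,0,0],"grip":0},{"dp":[-100,0,-110],"turn":[0,0,0],"grip":0},{"dp":[-140,0,-140],"turn":[0,0,0],"grip":0},{"dp":[-160,0,-150],"turn":[0,0,0],"grip":0},{"dp":[-160,0,-150],"turn":[0,0,0],"grip":0},{"dp":[-160,0,-150],"turn":[0,0,0],"grip":0}])

```text
time_s: 18.05
position: [0.5585, -0.2339, 0.2756]
tcp_rot: [[0.112, 0.994, 0.004], [0.994, -0.112, -0.003], [-0.002, 0.004, -1.0]]
force: [-0.3, 0.1, -1.0]
opening: 0.005
```

```bash
python3 -c "
from h import *
plan(.569,-.142,.125,83.75);snap('scene','s15');snap('top','t15');crop('t15',130,180,430,335,2.6,'c15')
print('tab',[dep('t15',u,v).round(3) for u in (369,371,373) for v in (238,241)])
for c in [(151,99),(621,159),(580,534),(97,468)]: print(onz('t15',280+c[0]/5,180+c[1]/5,.1).round(4))
print('mouth dep',dep('t15',190,275))"
```

```text
dp [ 92.8  -0.4 150.4] turn [ 0.2  0.1 -0.2] pos [ 0.5585 -0.2339  0.2756] yaw 83.57 F [-0.3  0.1 -1. ] j [-33.3  26.1  82.4  -0.   71.3 -26.9] op 0.005 t 18.05
tab [array([ 0.588, -0.056,  0.14 ]), array([ 0.582, -0.057,  0.139]), array([ 0.588, -0.06 ,  0.14 ]), array([ 0.582, -0.06 ,  0.142]), array([ 0.587, -0.064,  0.142]), array([ 0.582, -0.064,  0.139])]
[0.6689 0.0607 0.1   ]
[ 0.648  -0.1298  0.1   ]
[ 0.4974 -0.1135  0.1   ]
[0.5183 0.0778 0.1   ]
mouth dep [0.50970799 0.29640695 0.10315969]
```

View pics/c15.png

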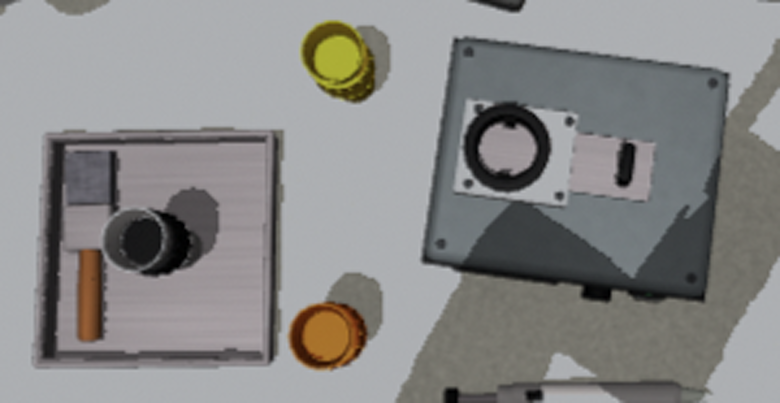

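View pics/s15.png

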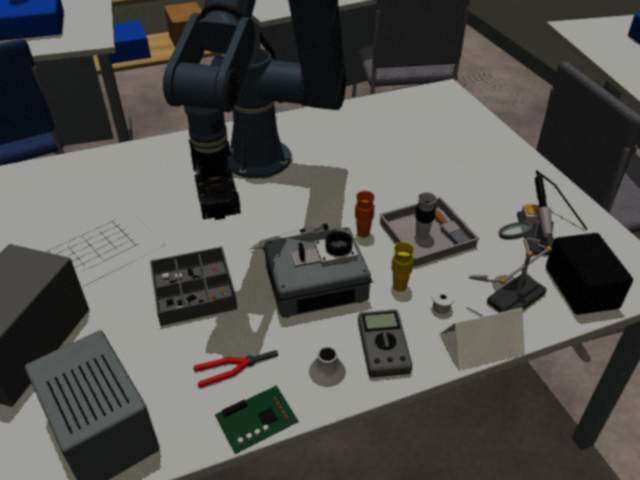

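The blade fills the port, the nozzle stands upright on the tray floor, and nothing else has moved. I hand in.

```bash
python3 -c "
from rig import bot
print(bot.hand_in())"
```

```text
the job is handed in; nothing more can be done
None
```

The nozzle is standing upright in the cleaning tray, the shutter is shut, and the job is handed in at about 18 s of the 56 s allowed. The hand-in reports no verdict, so the result rests on my own checks.

- **Twist and lift:** I gripped the nozzle by its ribbed grip and turned it 72° (1.26 rad) while it was fully down in the port. It came free, and the lift force was 2.1–2.5 N, which is just its weight. The rib pattern kept its place against the pads, so the grip did not slip.
- **Placing:** The foot touched the tray floor at the predicted height. The nozzle was released at about (0.514, 0.305), within roughly 15 mm of the tray's centre, clear of the brush, and it looked upright in both pictures.
- **Shutter:** I pushed the tab at about 3 N until the force rose to 7.6 N with no more motion. The tab centre ended at y about -0.060, against -0.061 expected for fully shut, and the blade fills the port in the top view.
- **Everything else:** In the final top view the extractor shows no visible shift, and nothing else appears to have moved. The arm ended raised and clear.

One measurement disagreed slightly: the open tab measured 131 mm from the port, against 134 mm stated. That is about the camera's calibration error, and I went by the force at the stop instead.

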